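# Close a buckle tin with its nested lids, then take the outer lid off alone

## Robot

A 6-joint arm with a two-finger parallel gripper is mounted at the origin on the work surface. World frame = base frame: x ahead of the robot, y to its left, z up, the work surface at z = 0. Lengths are in m, angles in rad, forces in N, time in s.
With the tool pointing down it reaches from about 0.35 to 0.975 m from the base axis. Payload 4.9 kg.
Tool frame: the origin (TCP) lies at the very end of the fingers, on their centre line; the grasp point (between the pads) lies 19 mm behind it; x points along the fingers, y is the direction in which the jaws open and shut, and the axes are right-handed (so a half turn about x gives the same grasp; the last joint's range is limited). The gripper opens to 85 mm and grips with 20 to 120 N. Pads are 22 mm wide; open, the fingers measure 114 mm over their backs; the gripper's body (76 mm by 85 mm) begins 54 mm behind the grasp point. The pads swing forward as they close: fully open they stand 13 mm farther back than shut.
Start: joints at [0.982, 0.053, 1.613, -0, 1.476, -0.119], TCP at [0.283, 0.557, 0.231] pointing down, gripper open.
Joint ranges: [-3.01, 3.01], [-1.01, 2.22], [0.06, 2.58], [-1.02, 4.17], [0.09, 2.62], [-3.14, 3.14]. Speed limits (rad/s): [2.57, 2.57, 3.14, 3.14, 3.14, 3.14].

## Interface

Orientations are given as a rotation vector (axis times angle).
In Python, from station import ctrl, get_image, calibration, finish_job, search_frame, cut_out, mark_of gives the robot as it stands. The module is installed in compiled form; this text tells all that it offers.
- The arm moves only by the tool arm_command, never from a script. Its argument "plan" is a list that holds one entry, the list of rows, each a list of 7 numbers: the shift along the tool's x, y, z in m, then the turn, a rotation vector about the tool's x, y, z in degrees, then the finger opening in m, from 0 to 0.0854. A call has 1 to 20 rows; each row shifts and turns the pose as measured when the row begins, along the tool's axes as they then stand; what a row does not reach is not made up. A row lasts 1/12 s, in which the tool goes at most 41.7 mm and 7.16 degrees, less where a joint would pass 70% of its speed; a pose out of reach is approached as far as the arm can. A call with a gripper value outside its range is refused whole. The fingers move at their own pace and stop on an object; "squeeze" is the grip in N (left out, the last holds). Time passes only in rows, so rows that do not move let the fingers close. It gives the time, the measured TCP pose, the force and the opening at its end, in the units of the state.
- ctrl.get_obs(): the state, without advancing time (a new reading comes with each control period).
- get_image(name): name is "scene" or "side" or "wrist"; returns the picture (420x560x3 uint8, red, green, blue); there is no depth.
- calibration(name): a dict with "fx", "fy", "cx", "cy" (pixels), "cam_to_world" (4x4, takes a point from camera to world coordinates); the wrist camera has in their place "hand_eye" (4x4, takes a point from camera to tool coordinates, whose origin is the TCP and whose axes are the tool frame's). Camera axes: x right, y down, z forward; pixel columns grow to the right and rows downward; lengths in m; the calibration is good to about 2 mm. A picture is of the moment at which its call begins: read the wrist's pose just before it. calibration takes no time and is no camera call.
- finish_job(): hands the job in, once; it reports no verdict.
Trained networks look in the newest picture that a camera, given by its name, has taken for a name from the list of things; names that differ only in an ending like _2 or _b are one class to them, and where a whole thing is asked for, a point or a joint stands for the part that bears it (a point fixed in the world has none). Each returns a list of dicts, best first, with "conf" (0 to 1); they miss things now and then, are a little off and sometimes report something else, mostly with a low value. They report only what shows in the picture. A call takes as long as a camera call. They do not tell look-alikes from the thing itself.
- search_frame(camera, thing): "at" ([x, y, z] in m, in the coordinates of the camera as it stood for that picture, good to about 4 mm: the middle of the surface that is visible of it).
- cut_out(camera, thing): "mask" (420x560 bool, what is visible of it).
- mark_of(camera, thing): "at" ([x, y, z] in m, in the coordinates of the camera as it stood for that picture, good to about 4 mm: a listed point, or the origin of a listed thing).
The state is a dict: "t": time; "q": joint angles; "dq": joint speeds; "effort": joint torques, N m; "tool_pos": TCP position; "tool_rot": TCP orientation; "contact_force": force on the tool from outside, world axes, zero at the start; "wrist_torque": the same for the moment, N m; "opening": finger opening in m.
Only numpy, scipy, OpenCV 4.12 (cv2) and the standard library are available. Lean on these libraries where they do the work, as an engineer would, in place of code of your own. Each camera call takes 0.05 s, during which the arm holds its last target. There are 200 camera calls.

## Task

Lift the two nested lids together by the orange knob and lower them, without dropping them, onto the open green tin so that the white inner lid is fully home; let go of the knob. Then take the green outer lid by its metal ring collar and lift it straight off alone, leaving the inner lid seated and undisturbed, and finish holding the outer lid level above the tin, well clear of the knob, still in the gripper. Never take the outer lid off before the inner lid is home, do not shift the tin, and leave the tape roll, the brush and the red can where they are.

Things in the scene. Friction and masses are not known exactly. Their poses are not given: they have to be found in the camera images.
- tin_rim (a point): Open green tin, loose but heavy (1.4 kg), round, upright: 92 mm outside diameter, 80 mm high, mouth 86 mm across, buckles lying 50 mm below the rim. Point: centre of the mouth, level with the rim, 80 mm above the work surface; z up.
- inner_knob (a point): Centre of the orange knob (24 mm across, 26 high) on the white inner lid (0.15 kg), on its axis, z up. Below the knob: stem 14 across, 48 high; flange 96 across, 4 thick, rests on the tin's rim; plug 84 across (foot 76), 12 deep, enters the mouth. Point is 65 mm above the flange's underside (so above the rim when home), 77 above the plug's foot. Starts upright on the work surface on its plug.
- outer_collar (a point): Outer lid (0.12 kg), loose on the inner lid's flange, stem and knob up through its middle: lifting the knob carries both. Green top 108 mm across; skirt 6 mm deep round the flange, 3 mm side play. Metal collar on top, to grip across its outside: 62 outside, 54 inside, 26 high. Point: collar's centre, 13 above the green top, 23 above the skirt's edge, 44 below the knob's centre when nested; z up.
- tape: Bystander: loose roll of brown packing tape lying flat, 84 mm outside diameter, 45 mm high; origin at the centre of its underside.
- brush: Bystander: loose wooden shoe brush lying bristles down, 50 x 160 x 45 mm, long along its y axis; origin at the centre of its underside.
- red_can: Bystander: loose closed terracotta-red can with a steel cap, 76 mm diameter, 76 mm high; origin at the centre of its underside.
Mind the look-alikes: they are no part of the job. Leave any purple look-alike of the part that bears inner_knob alone.

How it is judged:
By the outcome, as a careful person would: the job done as asked, in the order asked, and still so for the second after the job is handed in, while the arm keeps its last pose, push and grip.
It also fails if it takes over 50 s, if anything falls off the work surface, if the arm or the gripper's body presses on something with over 40 N, if the wrist force passes 120 N, or if a joint passes its speed limit or range.

## Working session

There is one attempt and no reset: what is moved stays moved. The work goes in short steps, Python scripts to look and compute and a tool call to move; the robot and the scene stay as the last step left them, time stands still between calls to the robot, and variables do not carry over. Pictures are saved under pics/ and viewed, about 8 in all and at most 12, crops included, and the job is handed in when it is done.

Besides the shell and the picture viewer there is one more tool, called after "Request:" in YAML: its name, and indented under it one key for each argument. arm_command: Moves the arm, as the interface text tells. Its arguments: {"type":"object","properties":{"plan":{"type":"array","items":{"type":"array","items":{"type":"array","items":{"type":"number"}}}},"squeeze":{"type":"number"}},"required":["plan"]}

```bash
mkdir -p pics; cat > h.py <<'E'
import numpy as np, cv2
from scipy.spatial.transform import Rotation as R
from station import ctrl, get_image, calibration, finish_job, search_frame, cut_out, mark_of
def T():
    o=ctrl.get_obs(); M=np.eye(4); M[:3,:3]=R.from_rotvec(o["tool_rot"]).as_matrix(); M[:3,3]=o["tool_pos"]; return M
def cam(n):
    c=calibration(n); return c, (T()@np.array(c["hand_eye"]) if n=="wrist" else np.array(c["cam_to_world"]))
def w(M,p): return M[:3,:3]@np.array(p)+M[:3,3]
def px(c,p): return (round(c["fx"]*p[0]/p[2]+c["cx"]),round(c["fy"]*p[1]/p[2]+c["cy"]))
def save(n,im): cv2.imwrite("pics/"+n,im[:,:,::-1])
E
python3 - <<'E'
from h import *
np.set_printoptions(precision=4,suppress=True)
print(T())
for n in ("scene","side"):
    c,M=cam(n); save(n+".png",get_image(n)); print(n,M[:3,3],c["fx"])
    for t in ("tin_rim","inner_knob","outer_collar","tape","brush","red_can"):
        for d in mark_of(n,t): print(t,round(d["conf"],2),w(M,d["at"]),px(c,d["at"]))
a=cv2.imread("pics/scene.png");b=cv2.imread("pics/side.png")
cv2.imwrite("pics/both.png",np.hstack([a,b])[:, :] if 0 else cv2.resize(np.vstack([a,b]),(800,1200))[:600])
E
```

```text
[[-0.0012  0.4527  0.8917  0.2826]
 [-0.0017  0.8917 -0.4527  0.5568]
 [-1.     -0.0021 -0.0002  0.23  ]
 [ 0.      0.      0.      1.    ]]
scene [ 0.8906 -0.459   0.8403] 438.27939835585374
tin_rim 0.65 [0.5681 0.2903 0.0809] (337, 124)
inner_knob 0.75 [ 0.5212 -0.2431  0.0766] (186, 282)
inner_knob 0.64 [ 0.3553 -0.2723  0.0732] (113, 255)
outer_collar 0.58 [ 0.5299 -0.2397  0.0306] (194, 293)
tape 0.81 [0.4672 0.0066 0.0007] (241, 205)
brush 0.82 [0.7981 0.1384 0.0003] (393, 226)
red_can 0.68 [ 0.7495 -0.109  -0.0003] (321, 302)
side [ 0.5358 -0.646   0.7672] 385.1583238261184
tin_rim 0.55 [0.5631 0.2841 0.0804] (267, 126)
tin_rim 0.52 [ 0.5287 -0.2399  0.0729] (258, 285)
inner_knob 0.87 [ 0.5265 -0.2395  0.0742] (257, 285)
inner_knob 0.84 [ 0.3627 -0.2754  0.0766] (173, 304)
outer_collar 0.66 [ 0.5261 -0.2425  0.0364] (257, 295)
tape 0.8 [ 0.4672  0.0056 -0.    ] (234, 217)
brush 0.92 [ 0.7962  0.1375 -0.0025] (350, 179)
red_can 0.67 [ 0.7485 -0.116  -0.0003] (349, 252)
```

View pics/scene.png

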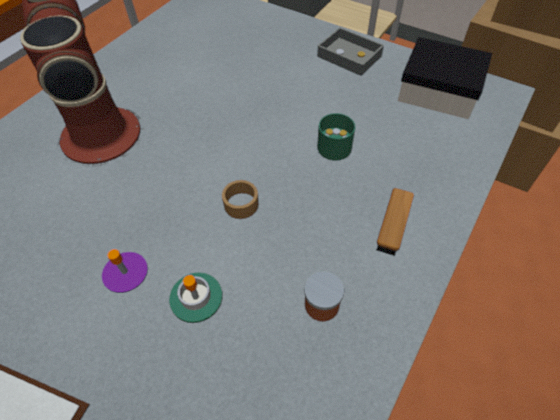

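View pics/side.png

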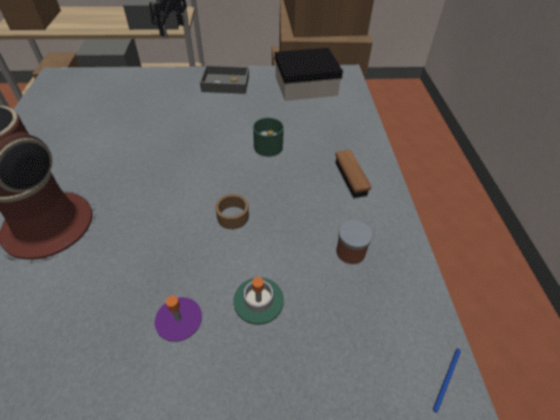

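```bash
cat >> h.py <<'E'
np.set_printoptions(precision=4,suppress=True)
def to(p,yaw=0):
    M=T(); d=M[:3,:3].T@(np.array(p)-M[:3,3]); n=int(np.ceil(np.linalg.norm(d)/.040)); print("tool shift mm",d*1000,"rows",n,"each",d/n*1000)
def keyat(n,t):
    c,M=cam(n)
    for d in mark_of(n,t): print(t,round(d["conf"],2),w(M,d["at"]),px(c,d["at"]))
E
python3 - <<'E'
from h import *
c=calibration("wrist");print(c)
H=np.array(c["hand_eye"]);M=T()
# where optical axis hits z=.08 for tcp height .30
Rw=M[:3,:3]
o=Rw@H[:3,3]; a=Rw@H[:3,2]; print(o,a)
z=.28
s=(z+o[2]-.08)/-a[2]; off=o+s*a; print("aim offset",off)
to([.566-off[0],.287-off[1],z])
E
```

```text
{'fx': 329.84892977833965, 'fy': 329.84892977833965, 'cx': 276.23472911883584, 'cy': 210.35538723618143, 'hand_eye': array([[ 0.0002, -0.2917,  0.9565, -0.1423],
       [ 1.    , -0.0001, -0.0002,  0.0003],
       [ 0.0002,  0.9565,  0.2917, -0.0741],
       [ 0.    ,  0.    ,  0.    ,  1.    ]])}
[-0.0659  0.0338  0.1423] [ 0.26   -0.1322 -0.9565]
aim offset [ 0.0271 -0.0135 -0.2   ]
tool shift mm [ -48.6439 -113.0994  344.4685] rows 10 each [ -4.8644 -11.3099  34.4468]
```

Request:
arm_command:
  plan:
    - [[-0.005,-0.0113,0.0345,0,0,0,0.085],[-0.005,-0.0113,0.0345,0,0,0,0.085],[-0.005,-0.0113,0.0345,0,0,0,0.085],[-0.005,-0.0113,0.0345,0,0,0,0.085],[-0.005,-0.0113,0.0345,0,0,0,0.085],[-0.005,-0.0113,0.0345,0,0,0,0.085],[-0.005,-0.0113,0.0345,0,0,0,0.085],[-0.005,-0.0113,0.0345,0,0,0,0.085],[-0.005,-0.0113,0.0345,0,0,0,0.085],[-0.005,-0.0113,0.0345,0,0,0,0.085],[0,0,0,0,0,0,0.085],[0,0,0,0,0,0,0.085]]

```text
t: 1.7
tool_pos: [0.5504, 0.2898, 0.2835]
tool_rot: [0.365, 1.538, -0.363]
contact_force: [-0.6, 0.6, -0.7]
opening: 0.085
```

```bash
python3 - <<'E'
from h import *
o=ctrl.get_obs();print(o["t"],o["tool_pos"],o["contact_force"],np.abs(o["dq"]).max())
save("w1.png",get_image("wrist"))
keyat("wrist","tin_rim")
c,M=cam("wrist")
for d in cut_out("wrist","tin_rim"): print(d["conf"],d["mask"].sum())
to([.507,-.242+.01,.277])
E
```

```text
1.7 [0.5504 0.2898 0.2835] [-0.5959  0.6457 -0.6567] 0.05898189863340182
tin_rim 0.62 [0.5687 0.2854 0.0766] (280, 198)
0.91 5762
tool shift mm [   5.8407 -487.3946  195.4055] rows 14 each [  0.4172 -34.8139  13.9575]
```

View pics/w1.png

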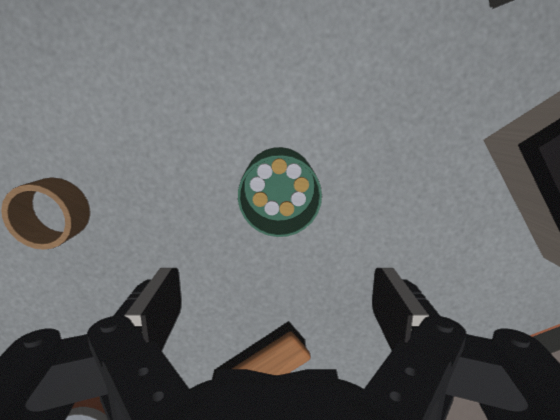

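```bash
cat >> h.py <<'E'
from scipy.optimize import minimize
def sil(c,M,xy,rings):
    a=np.linspace(0,2*np.pi,90); P=np.vstack([np.c_[xy[0]+r*np.cos(a),xy[1]+r*np.sin(a),np.full(90,z)] for r,z in rings])
    q=(P-M[:3,3])@M[:3,:3]; return np.c_[c["fx"]*q[:,0]/q[:,2]+c["cx"],c["fy"]*q[:,1]/q[:,2]+c["cy"]]
def fit(mask,c,M,xy0,rings,S=4):
    big=cv2.resize(mask.astype(np.uint8),None,fx=S,fy=S,interpolation=cv2.INTER_NEAREST)
    def cost(xy):
        im=np.zeros_like(big); h=cv2.convexHull(((sil(c,M,xy,rings)+.5)*S).astype(np.float32)); cv2.fillConvexPoly(im,np.round(h*16).astype(np.int32),1,shift=4)
        return 1-(im&big).sum()/(im|big).sum()
    r=minimize(cost,xy0,method="Nelder-Mead",options=dict(initial_simplex=np.array(xy0)+np.array([[0,0],[.006,0],[0,.006]]),xatol=1e-5,fatol=1e-5)); return r.x,1-r.fun
E
python3 - <<'E'
from h import *
im=cv2.imread("pics/w1.png").astype(int); b,g,r=im[...,0],im[...,1],im[...,2]
c,M=cam("wrist")
get_image("wrist")
net=cut_out("wrist","tin_rim")[0]["mask"]
box=np.zeros(net.shape,bool); box[135:250,225:335]=1
for k in (12,20):
    m=((g-r>k)|(g<70))&box; m=cv2.morphologyEx(m.astype(np.uint8),cv2.MORPH_CLOSE,np.ones((9,9)))
    cn=max(cv2.findContours(m,0,1)[0],key=cv2.contourArea); m[:]=0; cv2.drawContours(m,[cn],-1,1,-1)
    print(m.sum(),fit(m,c,M,[.567,.287],[(.046,.08),(.046,0)]))
print(net.sum(),fit(net,c,M,[.567,.287],[(.046,.08),(.046,0)]))
E
```

```text
5833 (array([0.5657, 0.2873]), np.float64(0.9743603133159269))
5769 (array([0.5654, 0.2872]), np.float64(0.964433113565361))
5833 (array([0.5668, 0.286 ]), np.float64(0.9741058744881759))
```

Request:
arm_command:
  plan:
    - [[0.0004,-0.0348,0.014,0,0,0,0.085],[0.0004,-0.0348,0.014,0,0,0,0.085],[0.0004,-0.0348,0.014,0,0,0,0.085],[0.0004,-0.0348,0.014,0,0,0,0.085],[0.0004,-0.0348,0.014,0,0,0,0.085],[0.0004,-0.0348,0.014,0,0,0,0.085],[0.0004,-0.0348,0.014,0,0,0,0.085],[0.0004,-0.0348,0.014,0,0,0,0.085],[0.0004,-0.0348,0.014,0,0,0,0.085],[0.0004,-0.0348,0.014,0,0,0,0.085],[0.0004,-0.0348,0.014,0,0,0,0.085],[0.0004,-0.0348,0.014,0,0,0,0.085],[0.0004,-0.0348,0.014,0,0,0,0.085],[0.0004,-0.0348,0.014,0,0,0,0.085],[0,0,0,0,0,0,0.085],[0,0,0,0,0,0,0.085]]

```text
t: 3.28
tool_pos: [0.5094, -0.234, 0.2731]
tool_rot: [0.332, 1.544, -0.328]
contact_force: [1.0, 0.5, 0.1]
opening: 0.0852
```

```bash
python3 - <<'E'
from h import *
o=ctrl.get_obs();print(o["t"],o["tool_pos"],o["contact_force"],o["q"])
save("w2.png",get_image("wrist"))
c,M=cam("wrist"); np.save("M2.npy",M)
keyat("wrist","inner_knob");keyat("wrist","outer_collar")
E
```

```text
3.2833 [ 0.5094 -0.234   0.2731] [1.0093 0.5023 0.0945] [-0.5649 -0.123   1.7149  0.003   1.5491 -1.715 ]
inner_knob 0.89 [ 0.3652 -0.2748  0.0746] (174, 65)
inner_knob 0.87 [ 0.5292 -0.2422  0.0733] (276, 202)
outer_collar 0.57 [ 0.53   -0.2422  0.0763] (275, 204)
```

View pics/w2.png

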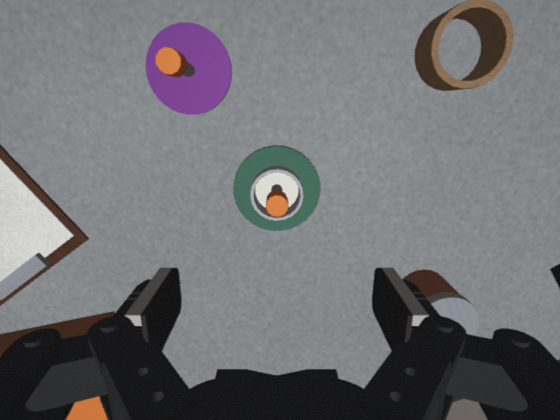

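```bash
python3 - <<'E'
from h import *
im=cv2.imread("pics/w2.png").astype(int); b,g,r=im[...,0],im[...,1],im[...,2]
c=calibration("wrist");M=np.load("M2.npy")
box=np.zeros(b.shape,bool); box[135:245,225:330]=1
top=(r>180)&(r-b>100)&box; print("top",top.sum(),fit(top,c,M,[.529,-.242],[(.012,.09)],8))
al=(r-b>50)&box; print("knob+",al.sum(),fit(al,c,M,[.529,-.242],[(.012,.09),(.012,.064)],8))
m=((g-r>15))&box; m=m.astype(np.uint8);cn=max(cv2.findContours(m,0,1)[0],key=cv2.contourArea); m[:]=0; cv2.drawContours(m,[cn],-1,1,-1)
print("outer",m.sum(),fit(m,c,M,[.529,-.242],[(.054,.02),(.054,.01)]))
cv2.imwrite("pics/crop.png",cv2.resize(cv2.imread("pics/w2.png")[140:240,225:335],None,fx=5,fy=5,interpolation=cv2.INTER_CUBIC))
to([.529,-.242,.11]);to([.529,-.242,.057])
E
```

```text
top 352 (array([ 0.5286, -0.2413]), np.float64(0.8469433792014437))
knob+ 472 (array([ 0.5291, -0.2414]), np.float64(0.8727015149762923))
outer 5815 (array([ 0.5288, -0.2414]), np.float64(0.9705824037066797))
tool shift mm [163.2738  -1.375   21.2665] rows 5 each [32.6548 -0.275   4.2533]
tool shift mm [216.2736  -1.5204  21.2001] rows 6 each [36.0456 -0.2534  3.5334]
```

View pics/crop.png

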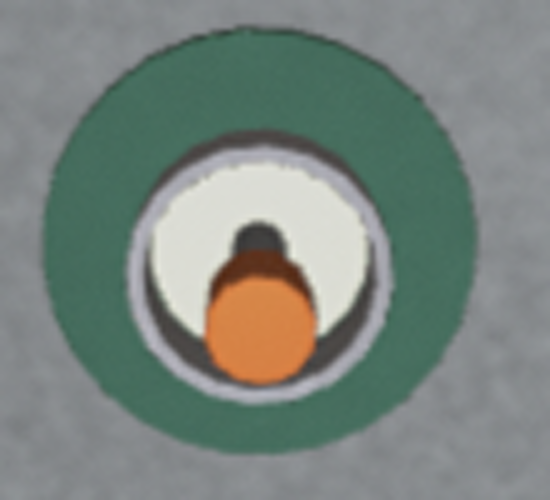

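Request:
arm_command:
  plan:
    - [[0.03,0,0.0042,0,0,0,0.06],[0.03,-0.0005,0.0042,0,0,0,0.06],[0.03,-0.0005,0.0042,0,0,0,0.06],[0.03,-0.0005,0.0042,0,0,0,0.06],[0.03,-0.0005,0.0042,0,0,0,0.06],[0,0,0,0,0,0,0.06],[0,0,0,0,0,0,0.06]]

```text
t: 4.02
tool_pos: [0.5353, -0.2319, 0.1244]
tool_rot: [0.313, 1.535, -0.313]
contact_force: [-1.1, -0.3, 1.2]
opening: 0.0598
```

```bash
python3 - <<'E'
from h import *
print(T());to([.5288,-.2413,.057])
E
```

```text
[[ 0.0126  0.3893  0.921   0.5353]
 [-0.0023  0.9211 -0.3894 -0.2319]
 [-0.9999  0.0028  0.0125  0.1244]
 [ 0.      0.      0.      1.    ]]
tool shift mm [ 67.3416 -11.4092  -3.1454] rows 2 each [33.6708 -5.7046 -1.5727]
```

Request:
arm_command:
  plan:
    - [[0.01,-0.006,-0.002,0,0.7,0,0.06],[0.01,-0.005,-0.001,0,0,0,0.06],[0,0,0,0,0,0,0.06],[0,0,0,0,0,0,0.06]]

```text
t: 4.35
tool_pos: [0.5305, -0.2406, 0.1087]
tool_rot: [0.31, 1.542, -0.31]
contact_force: [-0.4, -0.7, 0.7]
opening: 0.0599
```

```bash
python3 - <<'E'
from h import *
print(T());to([.5288,-.2413,.057])
E
```

```text
[[ 0.0068  0.3856  0.9227  0.5305]
 [-0.0011  0.9227 -0.3856 -0.2406]
 [-1.      0.0016  0.0067  0.1087]
 [ 0.      0.      0.      1.    ]]
tool shift mm [51.669  -1.4157 -1.6825] rows 2 each [25.8345 -0.7079 -0.8412]
```

Request:
arm_command:
  plan:
    - [[0.012,-0.0008,-0.0008,0,0.4,0,0.06],[0.012,-0.0006,-0.0008,0,0,0,0.06],[0.012,0,0,0,0,0,0.06],[0.012,0,0,0,0,0,0.06],[0.003,0,0,0,0,0,0.06],[0,0,0,0,0,0,0.06]]

```text
t: 4.85
tool_pos: [0.5296, -0.2429, 0.0553]
tool_rot: [0.312, 1.544, -0.311]
contact_force: [-1.4, -0.8, 0.3]
opening: 0.0597
```

```bash
python3 - <<'E'
from h import *
print(T());to([.5288,-.2413,.057])
E
```

```text
[[ 0.0039  0.3869  0.9221  0.5296]
 [-0.0007  0.9221 -0.3869 -0.2429]
 [-1.      0.0009  0.0039  0.0553]
 [ 0.      0.      0.      1.    ]]
tool shift mm [-1.7234  1.1879 -1.3745] rows 1 each [-1.7234  1.1879 -1.3745]
```

Request:
arm_command:
  plan:
    - [[-0.001,0.0012,-0.0014,0,0.2,0,0.05],[0,0,0,0,0,0,0.03],[0,0,0,0,0,0,0.01],[0,0,0,0,0,0,0.01],[0,0,0,0,0,0,0.01],[0,0,0,0,0,0,0.01],[0,0,0,0,0,0,0.01]]
  squeeze: 60

```text
t: 5.43
tool_pos: [0.5281, -0.2405, 0.0554]
tool_rot: [0.313, 1.55, -0.31]
contact_force: [0.1, -0.3, -2.0]
opening: 0.0225
```

```bash
python3 - <<'E'
from h import *
print(T());to([.5288,-.2413,.057])
print(ctrl.get_obs()["wrist_torque"])
E
```

```text
[[-0.0012  0.3866  0.9222  0.5281]
 [ 0.0018  0.9222 -0.3866 -0.2405]
 [-1.      0.0012 -0.0018  0.0554]
 [ 0.      0.      0.      1.    ]]
tool shift mm [-1.6468 -0.437   0.9172] rows 1 each [-1.6468 -0.437   0.9172]
[-0.0533  0.0171  0.0264]
```

Request:
arm_command:
  plan:
    - [[-0.006,0,0,0,0,0,0.01],[-0.012,0,0,0,0,0,0.01],[-0.018,0,0,0,0,0,0.01],[-0.024,0,0,0,0,0,0.01],[-0.024,0,0,0,0,0,0.01],[-0.024,0,0,0,0,0,0.01],[-0.018,0,0,0,0,0,0.01],[-0.012,0,0,0,0,0,0.01],[0,0,0,0,0,0,0.01],[0,0,0,0,0,0,0.01]]

```text
t: 6.27
tool_pos: [0.5273, -0.24, 0.2055]
tool_rot: [0.313, 1.55, -0.31]
contact_force: [-0.5, 0.6, -2.7]
opening: 0.0223
```

```bash
python3 - <<'E'
from h import *
print(T());to([.565,.288,.22])
print(ctrl.get_obs()["wrist_torque"])
E
```

```text
[[-0.001   0.3866  0.9223  0.5273]
 [ 0.0021  0.9223 -0.3866 -0.24  ]
 [-1.      0.0015 -0.0018  0.2055]
 [ 0.      0.      0.      1.    ]]
tool shift mm [ -13.4599  501.527  -169.2973] rows 14 each [ -0.9614  35.8234 -12.0927]
[ 0.0135  0.0396 -0.0267]
```

Request:
arm_command:
  plan:
    - [[0,0.01,-0.0034,0,0,0,0.01],[0,0.02,-0.0068,0,0,0,0.01],[-0.001,0.028,-0.0095,0,0,0,0.01],[-0.001,0.028,-0.0095,0,0,0,0.01],[-0.001,0.028,-0.0095,0,0,0,0.01],[-0.001,0.028,-0.0095,0,0,0,0.01],[-0.001,0.028,-0.0095,0,0,0,0.01],[-0.001,0.028,-0.0095,0,0,0,0.01],[-0.001,0.028,-0.0095,0,0,0,0.01],[-0.001,0.028,-0.0095,0,0,0,0.01],[-0.001,0.028,-0.0095,0,0,0,0.01],[-0.001,0.028,-0.0095,0,0,0,0.01],[-0.001,0.028,-0.0095,0,0,0,0.01],[-0.001,0.028,-0.0095,0,0,0,0.01],[-0.001,0.028,-0.0095,0,0,0,0.01],[-0.001,0.028,-0.0095,0,0,0,0.01],[0,0.024,-0.008,0,0,0,0.01],[0,0.016,-0.005,0,0,0,0.01],[0,0.008,-0.003,0,0,0,0.01],[0,0,0,0,0,0,0.01]]

```text
t: 7.93
tool_pos: [0.539, 0.2906, 0.1838]
tool_rot: [0.31, 1.612, -0.318]
contact_force: [0.5, -0.3, -2.0]
opening: 0.0221
```

```bash
python3 - <<'E'
from h import *
print(T());to([.565,.288,.165])
print(ctrl.get_obs()["wrist_torque"])
E
```

```text
[[-0.0632  0.386   0.9204  0.539 ]
 [ 0.0077  0.9224 -0.3863  0.2906]
 [-0.998  -0.0173 -0.0613  0.1838]
 [ 0.      0.      0.      1.    ]]
tool shift mm [17.075   7.9616 26.1251] rows 1 each [17.075   7.9616 26.1251]
[-0.0698 -0.0501 -0.0536]
```

```bash
cat >> h.py <<'E'
def go(p,off=(0,0,0)):
    """p: desired world point of tool-frame offset off with tool plumb"""
    M=T(); z=M[:3,2].copy(); z[2]=0; z/=np.linalg.norm(z); x=np.array([0,0,-1.]); G=np.c_[x,np.cross(z,x),z]
    t=np.array(p)-G@np.array(off); rv=R.from_matrix(M[:3,:3].T@G).as_rotvec(degrees=True)
    o=ctrl.get_obs(); print("t %.2f"%o["t"],"tcp",M[:3,3],"shift mm",M[:3,:3].T@(t-M[:3,3])*1000,"turn deg",rv,"F",o["contact_force"],"W",o["wrist_torque"],"open %.4f"%o["opening"])
E
python3 - <<'E'
from h import *
go([.5656,.2868,.165],[0,0,.0009])
E
```

```text
t 7.93 tcp [0.539  0.2906 0.1838] shift mm [17.0829  7.0873 26.2425] turn deg [ 0.0305 -3.5134  0.9932] F [ 0.4968 -0.2523 -1.9749] W [-0.0698 -0.0501 -0.0536] open 0.0221
```

Request:
arm_command:
  plan:
    - [[0.003,0.002,0.007,0,-1.2,0.3,0.01],[0.004,0.002,0.007,0,-1.2,0.3,0.01],[0.005,0.002,0.007,0,-1.1,0.3,0.01],[0.003,0.001,0.004,0,0,0,0.01],[0,0,0,0,0,0,0.01],[0,0,0,0,0,0,0.01]]

```text
t: 8.43
tool_pos: [0.5636, 0.2817, 0.1615]
tool_rot: [0.307, 1.549, -0.321]
contact_force: [-0.3, 0.8, -2.5]
opening: 0.0227
```

```bash
python3 - <<'E'
from h import *
go([.5656,.2868,.15],[0,0,.0009])
E
```

```text
t 8.43 tcp [0.5636 0.2817 0.1615] shift mm [11.4742  5.5508 -1.0168] turn deg [-0.0001  0.0143  0.4953] F [-0.3322  0.805  -2.4673] W [-0.002   0.0115  0.0686] open 0.0227
```

Request:
arm_command:
  plan:
    - [[0.005,0.003,-0.001,0,0,0.5,0.01],[0.006,0.0026,0,0,0,0,0.01],[0,0,0,0,0,0,0.01],[0,0,0,0,0,0,0.01],[0,0,0,0,0,0,0.01]]

```text
t: 8.85
tool_pos: [0.565, 0.2863, 0.1494]
tool_rot: [0.316, 1.548, -0.315]
contact_force: [-0.7, -0.9, -2.7]
opening: 0.0226
```

```bash
python3 - <<'E'
from h import *
go([.5656,.2868,.145],[0,0,.0009])
c=cv2.resize
a=get_image("scene")[60:200,260:420];b=get_image("side")[60:200,190:350];wr=get_image("wrist")
save("h1.png",np.vstack([np.hstack([c(a,(400,350)),c(b,(400,350))]),np.hstack([c(wr,(320,240)),np.zeros((240,480,3),np.uint8)])]))
E
```

```text
t 8.85 tcp [0.565  0.2863 0.1494] shift mm [ 4.4041  0.7047 -0.5606] turn deg [-0.     -0.0186 -0.0347] F [-0.7391 -0.8515 -2.7387] W [-0.0057  0.001   0.0197] open 0.0226
```

View pics/h1.png

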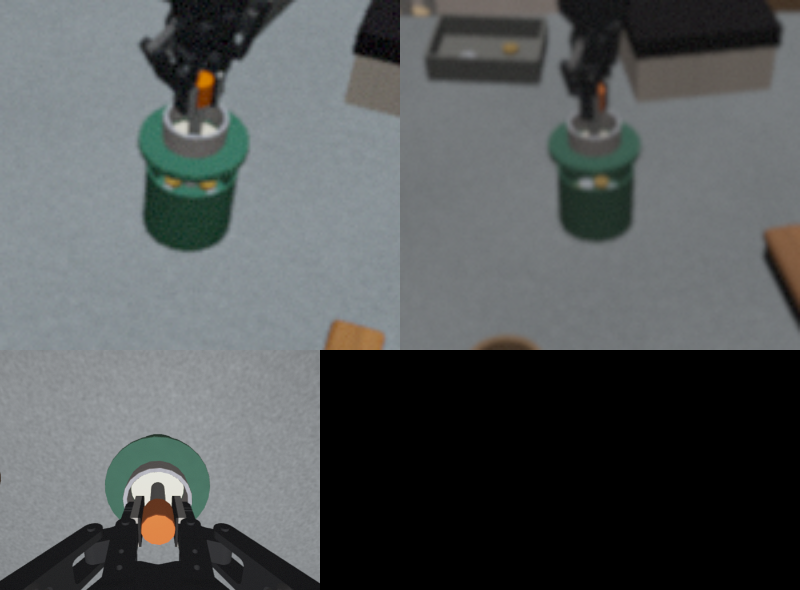

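Request:
arm_command:
  plan:
    - [[0.004,0.0007,-0.0005,0,0,0,0.01],[0.004,0,0,0,0,0,0.01],[0.003,0,0,0,0,0,0.01],[0,0,0,0,0,0,0.01],[0,0,0,0,0,0,0.01]]

```text
t: 9.42
tool_pos: [0.5653, 0.2877, 0.1384]
tool_rot: [0.317, 1.546, -0.314]
contact_force: [0.2, -0.7, -2.5]
opening: 0.0227
```

```bash
python3 - <<'E'
from h import *
go([.5656,.2868,.1234],[0,0,.0009])
E
```

```text
t 9.42 tcp [0.5653 0.2877 0.1384] shift mm [14.9701 -0.6883 -0.2935] turn deg [ 0.0001  0.065  -0.1096] F [ 0.2294 -0.742  -2.5054] W [ 0.0103 -0.01    0.0575] open 0.0227
```

Request:
arm_command:
  plan:
    - [[0.003,-0.0007,0,0,0,0,0.01],[0.003,0,0,0,0,0,0.01],[0.002,0,0,0,0,0,0.01],[0,0,0,0,0,0,0.01]]

```text
t: 9.75
tool_pos: [0.5656, 0.2867, 0.1302]
tool_rot: [0.316, 1.545, -0.314]
contact_force: [0.4, -0.8, -2.4]
opening: 0.0226
```

```bash
python3 - <<'E'
from h import *
go([.5656,.2868,.1234],[0,0,.0009])
E
```

```text
t 9.75 tcp [0.5656 0.2867 0.1302] shift mm [ 6.7945  0.0526 -0.9603] turn deg [ 0.0002  0.1546 -0.1206] F [ 0.364  -0.8255 -2.3853] W [-0.112  -0.0509 -0.0129] open 0.0226
```

Request:
arm_command:
  plan:
    - [[0.002,0,-0.0005,0,0,0,0.01],[0.002,0,0,0,0,0,0.01],[0.001,0,0,0,0,0,0.01],[0,0,0,0,0,0,0.01]]

```text
t: 10.08
tool_pos: [0.5663, 0.2862, 0.1266]
tool_rot: [0.316, 1.542, -0.315]
contact_force: [0.9, -0.3, -2.2]
opening: 0.0224
```

```bash
python3 - <<'E'
from h import *
go([.5656,.2868,.1234],[0,0,.0009])
E
```

```text
t 10.08 tcp [0.5663 0.2862 0.1266] shift mm [ 3.1493  0.2387 -1.7605] turn deg [ 0.0003  0.3058 -0.1174] F [ 0.9119 -0.266  -2.1834] W [-0.1051 -0.0923  0.0593] open 0.0224
```

Request:
arm_command:
  plan:
    - [[0.0015,0,-0.0005,0,0.2,0,0.01],[0.0015,0,-0.0003,0,0.1,0,0.01],[0.001,0,0,0,0,0,0.01],[0,0,0,0,0,0,0.01]]

```text
t: 10.42
tool_pos: [0.5666, 0.2861, 0.1234]
tool_rot: [0.317, 1.545, -0.314]
contact_force: [0.1, -0.2, -0.9]
opening: 0.0228
```

```bash
python3 - <<'E'
from h import *
go([.5656,.2868,.1234],[0,0,.0009])
E
```

```text
t 10.42 tcp [0.5666 0.2861 0.1234] shift mm [-0.0411  0.2542 -2.128 ] turn deg [ 0.0002  0.1308 -0.1328] F [ 0.0948 -0.1526 -0.8726] W [-0.2474  0.0662  0.0226] open 0.0228
```

Request:
arm_command:
  plan:
    - [[0.001,0,0,0,0.1,0,0.01],[0.001,0,0,0,0,0,0.01],[0,0,0,0,0,0,0.01]]

```text
t: 10.67
tool_pos: [0.5666, 0.2861, 0.1234]
tool_rot: [0.317, 1.547, -0.314]
contact_force: [-0.1, -1.6, -1.2]
opening: 0.0225
```

```bash
python3 - <<'E'
from h import *
go([.5656,.2868,.1234],[0,0,.0009])
E
```

```text
t 10.67 tcp [0.5666 0.2861 0.1234] shift mm [-0.0152  0.2624 -2.1364] turn deg [-0.     -0.0083 -0.1193] F [-0.0521 -1.6125 -1.185 ] W [-0.2477  0.0133 -0.0003] open 0.0225
```

Request:
arm_command:
  plan:
    - [[0.003,0,0,0,0,0,0.01],[0.003,0,0,0,0,0,0.01]]

```text
t: 10.83
tool_pos: [0.5673, 0.2862, 0.1232]
tool_rot: [0.317, 1.547, -0.314]
contact_force: [-8.7, -4.9, 15.6]
opening: 0.0227
```

```bash
python3 - <<'E'
from h import *
go([.5656,.2868,.1234],[0,0,.0009])
E
```

```text
t 10.83 tcp [0.5673 0.2862 0.1232] shift mm [-0.1584 -0.1482 -2.732 ] turn deg [ 0.      0.0303 -0.1111] F [-8.6522 -4.9363 15.6284] W [-0.88    1.3346 -0.0211] open 0.0227
```

Request:
arm_command:
  plan:
    - [[-0.0005,0,-0.001,0,0,0,0.022],[0,0,0,0,0,0,0.03],[0,0,0,0,0,0,0.045],[0,0,0,0,0,0,0.06],[0,0,0,0,0,0,0.06],[0,0,0,0,0,0,0.06]]

```text
t: 11.33
tool_pos: [0.566, 0.2886, 0.123]
tool_rot: [0.32, 1.547, -0.311]
contact_force: [-0.6, -0.4, -0.9]
opening: 0.0601
```

```bash
python3 - <<'E'
from h import *
go([.5656,.2868,.1234],[0,0,0])
E
```

```text
t 11.33 tcp [0.566  0.2886 0.123 ] shift mm [-0.3894 -1.7808  0.3296] turn deg [-0.0001 -0.051  -0.3283] F [-0.5663 -0.4273 -0.8976] W [-0.0001 -0.0237 -0.0145] open 0.0601
```

Request:
arm_command:
  plan:
    - [[-0.01,-0.0018,0,0,0,0,0.06],[-0.02,0,0,0,0,0,0.07],[-0.03,0,0,0,0,0,0.085],[-0.03,0,0,0,0,0,0.085],[-0.03,0,0,0,0,0,0.085],[-0.03,0,0,0,0,0,0.085],[0,0,0,0,0,0,0.085],[0,0,0,0,0,0,0.085]]

```text
t: 12.0
tool_pos: [0.5633, 0.2853, 0.2805]
tool_rot: [0.319, 1.552, -0.312]
contact_force: [0.4, -0.4, -0.5]
opening: 0.0853
```

```bash
python3 - <<'E'
from h import *
go([.5656,.2868,.115])
c,M=cam("wrist"); I=get_image("wrist"); im=I.astype(int); r,g,b=im[...,0],im[...,1],im[...,2]
p=px(c,np.linalg.inv(M)[:3,:3]@(np.array([.566,.287,.1])-M[:3,3])); print(p)
box=np.zeros(b.shape,bool); box[max(p[1]-90,0):p[1]+90,p[0]-90:p[0]+90]=1
al=(r-b>50)&(r-g>40)&box; print("knob",al.sum(),fit(al,c,M,[.566,.287],[(.012,.158),(.012,.132)],8))
m=((g-r>15)&(g>80)&box).astype(np.uint8);cn=max(cv2.findContours(m,0,1)[0],key=cv2.contourArea); m[:]=0; cv2.drawContours(m,[cn],-1,1,-1)
print("outer",m.sum(),fit(m,c,M,[.566,.287],[(.054,.088),(.054,.078)]))
rz=cv2.resize
x0,y0=p[0]-80,max(p[1]-70,0)
a=get_image("scene")[70:180,270:400];d=get_image("side")[70:180,200:330]
save("h2.png",np.vstack([np.hstack([rz(a,(390,330)),rz(d,(390,330))]),rz(I[y0:y0+140,x0:x0+160],(780,270))]))
E
```

```text
t 12.00 tcp [0.5633 0.2853 0.2805] shift mm [165.4699   1.6858   2.3986] turn deg [-0.0005 -0.2901 -0.2001] F [ 0.3677 -0.4238 -0.4812] W [-0.0224  0.027  -0.0324] open 0.0853
(278, 190)
knob 680 (array([0.5669, 0.2857]), np.float64(0.8518649045521293))
outer 8124 (array([0.5675, 0.285 ]), np.float64(0.9719974271140297))
```

View pics/h2.png

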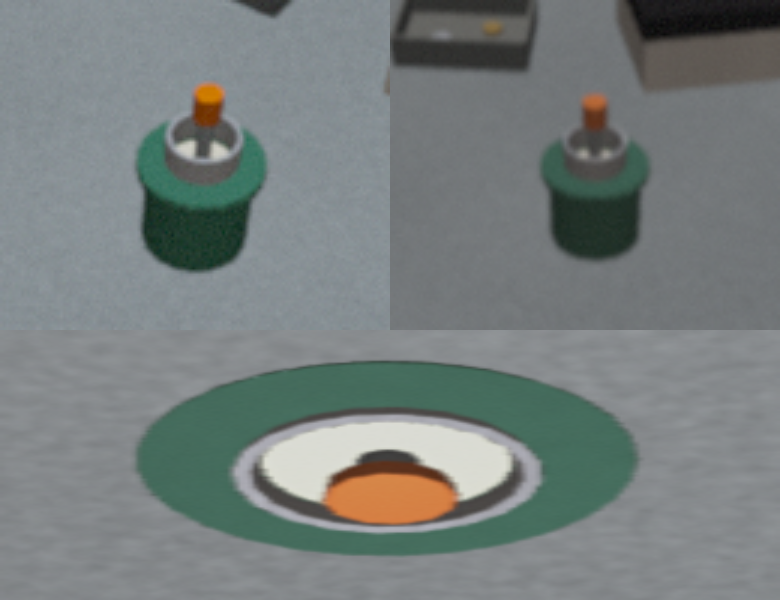

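Request:
arm_command:
  plan:
    - [[0.025,0,0.001,0,-0.3,-0.2,0.085],[0.03,0,0.001,0,0,0,0.085],[0.03,0,0.001,0,0,0,0.085],[0.03,0,0,0,0,0,0.085],[0.015,0,0,0,0,0,0.085],[0,0,0,0,0,0,0.085],[0,0,0,0,0,0,0.085]]

```text
t: 12.73
tool_pos: [0.5594, 0.2818, 0.1329]
tool_rot: [0.308, 1.563, -0.323]
contact_force: [0.0, 0.9, 0.8]
opening: 0.085
```

```bash
python3 - <<'E'
from h import *
go([.5673,.2853,.095])
E
```

```text
t 12.73 tcp [0.5594 0.2818 0.1329] shift mm [37.7307  6.8284  6.4343] turn deg [ 0.0048 -0.758   0.7191] F [0.0014 0.9011 0.7914] W [ 0.0036 -0.0243 -0.0152] open 0.0850
```

Request:
arm_command:
  plan:
    - [[0.003,0.004,0.004,0,-0.5,0.4,0.085],[0.003,0.003,0.0025,0,-0.2,0.3,0.085],[0,0,0,0,0,0,0.085],[0,0,0,0,0,0,0.085]]

```text
t: 13.07
tool_pos: [0.5696, 0.2864, 0.1279]
tool_rot: [0.316, 1.546, -0.313]
contact_force: [-0.2, -0.0, 0.8]
opening: 0.0853
```

```bash
python3 - <<'E'
from h import *
go([.5673,.2853,.095])
E
```

```text
t 13.07 tcp [0.5696 0.2864 0.1279] shift mm [32.9175 -1.9488 -1.7481] turn deg [ 0.0001  0.0845 -0.1246] F [-0.2377 -0.0147  0.7745] W [-0.0054  0.0161  0.012 ] open 0.0853
```

Request:
arm_command:
  plan:
    - [[0.008,-0.0018,-0.0015,0,0,0,0.085],[0.008,0,0,0,0,0,0.085],[0.008,0,0,0,0,0,0.085],[0.005,0,0,0,0,0,0.085],[0,0,0,0,0,0,0.085],[0,0,0,0,0,0,0.085]]

```text
t: 13.57
tool_pos: [0.5693, 0.286, 0.0993]
tool_rot: [0.318, 1.541, -0.311]
contact_force: [0.5, 0.1, -0.1]
opening: 0.085
```

```bash
python3 - <<'E'
from h import *
go([.5673,.2853,.095])
save("h3.png",get_image("wrist"))
E
```

```text
t 13.57 tcp [0.5693 0.286  0.0993] shift mm [ 4.2732 -1.4133 -1.6215] turn deg [ 0.001   0.3218 -0.3435] F [ 0.5444  0.098  -0.1206] W [-0.0039  0.0028 -0.0009] open 0.0850
```

View pics/h3.png

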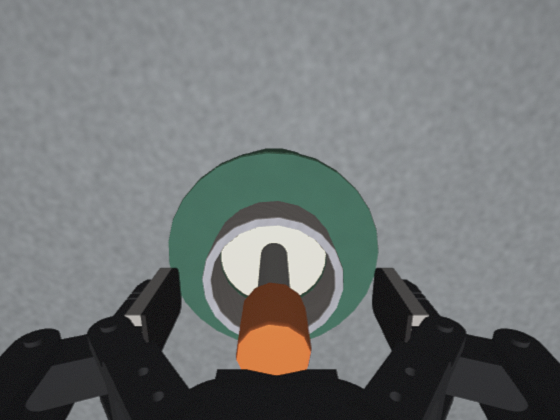

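Request:
arm_command:
  plan:
    - [[0.002,-0.0014,-0.0014,0,0.3,-0.3,0.085],[0.002,0,0,0,0,0,0.085],[0,0,0,0,0,0,0.08],[0,0,0,0,0,0,0.08]]
  squeeze: 30

```text
t: 13.95
tool_pos: [0.5675, 0.2852, 0.0953]
tool_rot: [0.315, 1.547, -0.314]
contact_force: [0.3, 0.2, -0.5]
opening: 0.0801
```

```bash
python3 - <<'E'
from h import *
go([.5673,.2853,.095])
E
```

```text
t 13.95 tcp [0.5675 0.2852 0.0953] shift mm [ 0.3407 -0.0352 -0.2496] turn deg [ 0.      0.0148 -0.0354] F [ 0.2829  0.2021 -0.5408] W [-0.0422 -0.009   0.0146] open 0.0801
```

Well centred; close gently.

Request:
arm_command:
  plan:
    - [[0,0,0,0,0,0,0.072],[0,0,0,0,0,0,0.066],[0,0,0,0,0,0,0.063],[0,0,0,0,0,0,0.06],[0,0,0,0,0,0,0.055],[0,0,0,0,0,0,0.05],[0,0,0,0,0,0,0.05]]
  squeeze: 30

```text
t: 14.53
tool_pos: [0.5681, 0.2853, 0.0964]
tool_rot: [0.316, 1.546, -0.314]
contact_force: [-0.3, -0.2, -0.3]
opening: 0.0613
```

```bash
python3 - <<'E'
from h import *
go([.5673,.2853,.095])
E
```

```text
t 14.53 tcp [0.5681 0.2853 0.0964] shift mm [ 1.3774 -0.3587 -0.7152] turn deg [ 0.0001  0.0902 -0.0845] F [-0.3135 -0.2088 -0.3101] W [-0.0929 -0.0246 -0.0527] open 0.0613
```

Request:
arm_command:
  plan:
    - [[0,0,0,0,0,0,0.05],[-0.003,0,0,0,0,0,0.05],[-0.004,0,0,0,0,0,0.05],[-0.005,0,0,0,0,0,0.05],[-0.005,0,0,0,0,0,0.05],[0,0,0,0,0,0,0.05],[0,0,0,0,0,0,0.05]]
  squeeze: 50

```text
t: 15.12
tool_pos: [0.5675, 0.2852, 0.1143]
tool_rot: [0.315, 1.547, -0.314]
contact_force: [-0.6, -0.6, -2.1]
opening: 0.06
```

```bash
python3 - <<'E'
from h import *
go([.5673,.2853,.24])
rz=cv2.resize
a=get_image("scene")[60:170,270:400];d=get_image("side")[60:170,200:330]
save("h4.png",np.hstack([rz(a,(390,330)),rz(d,(390,330))]))
E
```

```text
t 15.12 tcp [0.5675 0.2852 0.1143] shift mm [-125.7307    0.0985   -0.1387] turn deg [ 0.      0.024  -0.0408] F [-0.6273 -0.6152 -2.1061] W [-0.0577  0.0526 -0.0237] open 0.0600
```

View pics/h4.png

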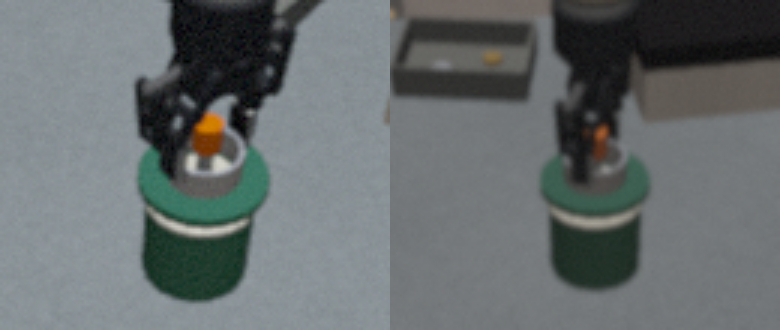

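Request:
arm_command:
  plan:
    - [[-0.008,0,0,0,0,0,0.05],[-0.012,0,0,0,0,0,0.05],[-0.014,0,0,0,0,0,0.05],[-0.014,0,0,0,0,0,0.05],[-0.012,0,0,0,0,0,0.05],[0,0,0,0,0,0,0.05],[0,0,0,0,0,0,0.05]]

```text
t: 15.8
tool_pos: [0.5678, 0.2853, 0.182]
tool_rot: [0.316, 1.546, -0.314]
contact_force: [-0.2, -0.7, -1.7]
opening: 0.0604
```

```bash
python3 - <<'E'
from h import *
go([.5673,.2853,.255])
E
```

```text
t 15.80 tcp [0.5678 0.2853 0.182 ] shift mm [-73.0348  -0.0862  -0.3362] turn deg [ 0.0001  0.1003 -0.1105] F [-0.1697 -0.6589 -1.6567] W [-0.0366  0.0275 -0.0114] open 0.0604
```

Request:
arm_command:
  plan:
    - [[-0.01,0,0,0,0.1,-0.1,0.05],[-0.016,0,0,0,0,0,0.05],[-0.016,0,0,0,0,0,0.05],[-0.014,0,0,0,0,0,0.05],[-0.01,0,0,0,0,0,0.05],[-0.005,0,0,0,0,0,0.05],[0,0,0,0,0,0,0.05],[0,0,0,0,0,0,0.05],[0,0,0,0,0,0,0.05]]

```text
t: 16.55
tool_pos: [0.5661, 0.2847, 0.255]
tool_rot: [0.313, 1.554, -0.318]
contact_force: [0.2, 0.5, -1.9]
opening: 0.0601
```

```bash
python3 - <<'E'
from h import *
go([.5673,.2853,.255])
rz=cv2.resize
A=get_image("scene");D=get_image("side")
for n in ("scene","side"):
    for t in ("tin_rim","inner_knob","tape","brush","red_can"): keyat(n,t)
a=A[40:170,270:400];d=D[40:170,200:330]
save("h5.png",np.vstack([np.hstack([rz(a,(400,400)),rz(d,(400,400))]),np.hstack([rz(A,(266,200)),rz(D,(266,200)),rz(get_image("wrist"),(268,200))])]))
E
```

```text
t 16.55 tcp [0.5661 0.2847 0.255 ] shift mm [0.0146 1.0404 0.8513] turn deg [ 0.0006 -0.2892  0.2564] F [ 0.1687  0.4973 -1.8689] W [ 0.041  -0.0338  0.0018] open 0.0601
tin_rim 0.69 [0.567  0.2895 0.0775] (337, 125)
inner_knob 0.9 [0.565  0.2862 0.1434] (338, 105)
inner_knob 0.72 [ 0.3575 -0.2713  0.0736] (114, 255)
tape 0.61 [ 0.468   0.0074 -0.0005] (242, 205)
brush 0.64 [ 0.8     0.1357 -0.0023] (393, 228)
red_can 0.81 [ 0.7523 -0.1099 -0.0034] (322, 303)
tin_rim 0.7 [0.5648 0.2861 0.0795] (267, 126)
inner_knob 0.96 [0.5641 0.29   0.1422] (267, 107)
inner_knob 0.9 [ 0.3624 -0.2736  0.0783] (173, 302)
tape 0.69 [0.4641 0.0066 0.    ] (232, 217)
brush 0.96 [ 0.7958  0.1401 -0.0002] (349, 178)
```

View pics/h5.png

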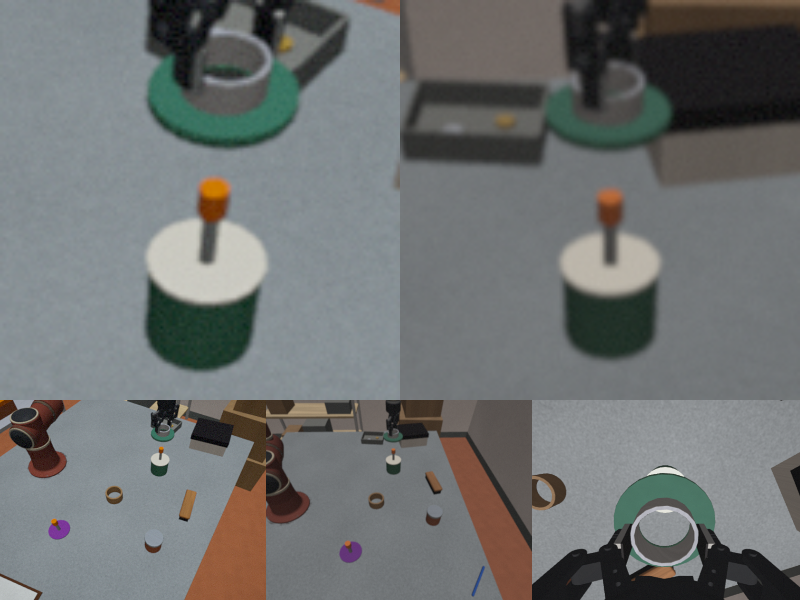

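The inner lid sits flat on the tin, and the outer lid is held level and well clear above it. The bystanders are where they were.

```bash
python3 -c "from h import *; print(finish_job())"
```

```text
the job is handed in; nothing more can be done
None
```

The job is done and handed in at about 17 s of the 50 s allowed; no verdict was reported.

- **Placing:** I lifted both nested lids by the orange knob and lowered them onto the tin. The tool came to rest at 0.123 m, the height expected when the inner lid is home. A brief press to about 16 N did not push it further, and I let go of the knob.
- **Removing the outer lid:** I gripped it by the collar and lifted it straight off alone. It is still in the gripper, level to about 0.4° by the tool's attitude. Its skirt edge is about 75 mm above the top of the knob, worked out from the lift.
- **Last checks:**
  - The inner lid lies flat on the rim in the last picture, and the knob was measured at 0.142–0.143 m, against 0.145 m expected.
  - The tin, tape and brush were within about 4 mm of their first positions, which is the networks' own accuracy.
- **Misses:** The side camera's network did not find the red can in the last check. The scene camera put it within about 4 mm of its start, and it looks unmoved in both pictures. During the moves the arm drifted by up to a few centimetres and 3.6° of tilt, and I corrected this before each contact.

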